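# Release a latched filter cassette with a pin tool and push it out

## Robot

A 6-joint arm with a two-finger parallel gripper is mounted at the origin on a cart in front of the work surface, level with it; the furniture and walls round the work are solid. World frame = base frame: x ahead of the robot, y to its left, z up, the work surface at z = 0. Lengths are in m, angles in rad, forces in N, time in s.
With the tool pointing down it reaches from about 0.325 to 0.9 m from the base axis. Payload 6.1 kg.
Tool frame: the origin (TCP) lies midway between the tips of the shut fingers; the grasp point (between the pads) lies 19 mm behind it (ctrl.tcp_to_grasp is the distance from the TCP to the grasp point, in m); z points along the fingers, y is the line along which they close (so a half turn about z gives the same grasp; the last joint's range is limited). The gripper opens to 87 mm and grips with 3 to 60 N. Pads are 19 mm wide; open, the fingers measure 117 mm over their backs; the gripper's body (75 mm by 190 mm) begins 51 mm behind the grasp point.
Start: joints at [-1.435, 0.22, 1.526, -0, 1.395, -0.126], TCP at [0.162, -0.604, 0.223] pointing down, gripper open.
Joint ranges: [-2.98, 2.98], [-0.91, 2.08], [0.09, 2.57], [-1.24, 4.39], [0.2, 2.65], [-2.68, 2.68]. Speed limits (rad/s): [2.57, 2.57, 3.01, 3.14, 3.14, 3.14].

## Interface

Orientations are given as a rotation vector (axis times angle).
In Python, from bench import status, grab_frame, ctrl gives the robot as it stands.
- The arm moves only by the shell command python3 -m jog 'ROWS'. ROWS is a JSON object of lists of equal length, an entry for each row: "delta_rot": the turn, a rotation vector about the world's x, y, z in rad, a list of three; "travel": the shift along the world's x, y, z in mm, a list of three; "claw": the opening, from -1 (shut) to 1 (fully open). A call has 1 to 5 rows; each row shifts and turns the commanded pose from where the row before left it; what a row does not reach is not made up. A row lasts 1/12 s, in which the tool goes at most 41.7 mm and 7.16 degrees, less where a joint would pass 70% of its speed; a pose out of reach is approached as far as the arm can. A call with a gripper value outside its range is refused whole. The fingers move at their own pace and stop on an object; the grip force is fixed at half the most. Time passes only in rows, so rows that do not move let the fingers close. It gives the time, the measured TCP pose, the force, the opening and the grip force at its end, in the units of the state.
- status.get_state(): the state, without advancing time (a new reading comes with each control period).
- grab_frame(name): name is "scene" or "top" or "wrist"; returns a dict with "img" (400x640x3 uint8, red, green, blue), "range_z" (400x640 float32, m along the optical axis (not along the pixel's ray), 0 where there is no reading), "camera_matrix" (3x3 intrinsics, pixels), "cam_to_world" (4x4, takes a point from camera to world coordinates); the wrist camera has in their place "mount" (4x4, takes a point from camera to tool coordinates, whose origin is the TCP and whose axes are the flange's). Camera axes: x right, y up, looking along -z (the intrinsics and any distortion apply to the point x, -y, -z); pixel columns grow to the right and rows downward; lengths in m; the calibration is good to about 2 mm. A picture is of the moment at which its call begins: read the wrist's pose just before it.
- ctrl.hand_in(): hands the job in; it is judged then, once.
The state is a dict: "t": time; "q": joint angles; "joint_vel": joint speeds; "effort": joint torques, N m; "ee_pos": TCP position; "tool_rot": TCP orientation; "ft_force": force on the tool from outside, world axes, zero at the start; "torque": the same for the moment, N m; "width": opening from 0.0 (shut) to 1.0 (fully open); "finger_force": force on a finger pad.
Only numpy, scipy, OpenCV 4.12 (cv2) and the standard library are available. Lean on these libraries where they do the work, as an engineer would, in place of code of your own. Each camera call takes 0.05 s, during which the arm holds its last target. There are 200 camera calls.

## Task

Pull the pin tool out of its spring clip, reach down the small square well in the top of the filter cassette with its pin, and, gently holding the sprung catch down with it, push the cassette out of the front of the unit as far as it will go. Then put the pin tool back upright in its clip by pressing its neck in sideways until it snaps home, and leave it hanging there. Do not disturb the tape roll, the cartons or the filter can standing around.

Things in the scene. Friction and masses are not known exactly. Their poses are not given: they have to be found in the camera images.
- filter_unit: Fixed grey filter housing, 150 (x) x 100 (y) x 61 mm high, louvred sides. Origin: centre of its underside, on the table. Its -x end is the open front where the black cassette comes out; a 27 mm thick air spigot stands 21 mm out of the +x end. A force of more than 35 N of the pin tool against any part of it damages it.
- well_mouth (a point): Centre of the mouth of the upright square well, 11 x 11 mm, in the cassette's top, 59 mm above the table; moves with the cassette (shut: unit's x = +10 mm, y = 0). The flat top of the sprung catch fills the well's bottom; at rest it lies 12 to 18 mm below the mouth, different each time and not reported: feel for it. Axes as the unit's.
- cassette (a joint): How far the black cassette (119 x 52 x 24 mm, grille on top) has slid out along the unit's -x, in m: 0 shut, 0.060 fully out at its stop. About 2 N of friction; stays where left. Shut, the catch locks it with 1 mm of play; the catch must be held down for the first 20 mm, then the cassette is free.
- catch (a joint): How far the sprung catch in the well is pressed down from its rest, in m: 0 to 0.007 (hard stop). The spring starts at 2 N and rises by 0.8 N per mm; the cassette is freed from 4 mm on (5 N; 6 N gives 5 mm). It springs back up when let go.
- pin_tool: Loose upright steel tool, wooden handle, 130 mm, 60 g. Origin: tip of the pin, +z up. From the tip: pin 6 mm thick to 31; body 12 thick to 43; neck 8 thick to 65; collar 18 thick to 69; square handle 16 x 16, faces along x and y, to 127 mm. Starts hung in the clip, axes as the stand's. Grip with 40 N or more 100 mm from the tip; it tilts least under forces along the fingers' closing line.
- tool_neck (a point): On the pin tool's axis at the underside of the collar (top of the neck), 65 mm above the tip.
- clip_stand: Fixed stand of the pin tool: base plate 90 x 70 x 8 mm, a post at the back (+x, 30 to 44 mm from the origin) and a level fork, none higher than 85 mm. Origin on the table straight under the hung tool's axis. The clip opens to the stand's -x: the neck is pulled out towards -x and pressed in towards +x.
- clip_home (a point): Where tool_neck is when the tool is home: slot centre on the top of the 5 mm fork, 85 mm above the table; the slot (9.6 mm) carries the collar. Below, at 68 to 79 mm, two sprung lips 5 mm apart, 5.2 mm to the stand's -x; the neck snaps past them with some 5 to 10 N either way, then has 1 mm of play. The tool may be up to 4 mm higher as it goes in. Axes as the stand's.
- tape_roll: Loose black roll of tape lying flat, 55 mm across, 19 mm high. Bystander. Origin: centre of its underside.
- bulb_carton: Loose yellow carton, 42 x 42 x 62 mm, upright. Bystander. Origin: centre of its underside.
- small_carton: Loose red carton lying flat, 52 x 100 x 28 mm. Bystander. Origin: centre of its underside.
- filter_can: Loose orange can-shaped oil filter, 72 mm thick, 88 mm high, upright. Bystander. Origin: centre of its underside.

How it is judged:
By the outcome, as a careful person would: the job done as asked, in the order asked, and still so for the second after the job is handed in, with the robot touching nothing.
It also fails if it takes over 48 s, if anything falls off the work surface, if the arm or the gripper's body presses on something with over 40 N, if the wrist force passes 120 N, or if a joint passes its speed limit or range.

## Working session

There is one attempt and no reset: what is moved stays moved. The work goes in short steps, Python scripts to look and compute and a shell command to move; the robot and the scene stay as the last step left them, time stands still between calls to the robot, and variables do not carry over. Pictures are saved under pics/ and viewed, at most 10 in all, crops included, and the job is handed in when it is done.

```bash
mkdir -p pics; ls; cat > h.py <<'E'
import numpy as np, cv2
from bench import status, grab_frame, ctrl
from scipy.spatial.transform import Rotation as R
def frame(n):
    s=status.get_state(); f=grab_frame(n)
    if n=="wrist":
        T=np.eye(4);T[:3,:3]=R.from_rotvec(s["tool_rot"]).as_matrix();T[:3,3]=s["ee_pos"]
        f["cam_to_world"]=T@np.array(f["mount"])
    return f
def cloud(f):
    K=np.array(f["camera_matrix"]);z=f["range_z"];v,u=np.mgrid[:400,:640]
    P=np.stack([(u-K[0,2])/K[0,0]*z,-(v-K[1,2])/K[1,1]*z,-z,np.ones_like(z)],-1)
    return (P@np.array(f["cam_to_world"]).T)[...,:3]
def ray(f,u,v,h):
    K=np.array(f["camera_matrix"]);T=np.array(f["cam_to_world"])
    d=T[:3,:3]@np.array([(u-K[0,2])/K[0,0],-(v-K[1,2])/K[1,1],-1]);o=T[:3,3]
    return o+d*(h-o[2])/d[2]
E
python3 - <<'E'
from h import *
print(status.get_state())
for n in("scene","top"):
    f=frame(n);cv2.imwrite(f"pics/{n}0.png",f["img"][...,::-1]);np.savez(n+"0.npz",**f)
    print({k:(v if k!="img" and k!="range_z" else 0) for k,v in f.items()})
E
```

```text
pics
{'t': 0.0, 'q': array([-1.43513020e+00,  2.21226528e-01,  1.52760406e+00, -1.03081333e-05,
        1.39467346e+00, -1.26055308e-01]), 'joint_vel': array([ 0.00074832,  0.0022065 ,  0.00048794, -0.00074501, -0.00066257,
        0.00090952]), 'effort': array([-2.67494732e-03, -4.94617617e+01, -3.87376750e+01,  6.99548610e-02,
        5.73673588e-02, -1.07857304e-04]), 'ee_pos': array([ 0.16165165, -0.60310225,  0.22144073]), 'tool_rot': array([-3.11283652e+00, -4.09692148e-01,  3.03478470e-05]), 'ft_force': array([ 0.1535824 , -0.06330795, -0.09430307]), 'torque': array([ 0.00950649,  0.02659325, -0.00235024]), 'finger_force': 0.0, 'width': 0.9996009281217728}
{'img': 0, 'range_z': 0, 'camera_matrix': array([[394.22928696,   0.        , 323.03083115],
       [  0.        , 394.22928696, 200.43316782],
       [  0.        ,   0.        ,   1.        ]]), 'cam_to_world': array([[-0.48155325,  0.57543611, -0.66104444,  0.0055384 ],
       [-0.87640509, -0.32007815,  0.3598112 ,  0.47964542],
       [-0.00453752,  0.75261096,  0.65844981,  0.64253139],
       [ 0.        ,  0.        ,  0.        ,  1.        ]])}
{'img': 0, 'range_z': 0, 'camera_matrix': array([[466.52768578,   0.        , 319.51891848],
       [  0.        , 466.52768578, 198.55033695],
       [  0.        ,   0.        ,   1.        ]]), 'cam_to_world': array([[ 1.52977292e-03,  9.96831943e-01, -7.95219238e-02,
         4.80012318e-01],
       [-9.99853990e-01,  1.71291929e-04, -1.70871155e-02,
         1.59479144e-01],
       [-1.70193611e-02,  7.95364522e-02,  9.96686658e-01,
         1.04822427e+00],
       [ 0.00000000e+00,  0.00000000e+00,  0.00000000e+00,
         1.00000000e+00]])}
```

View pics/top0.png

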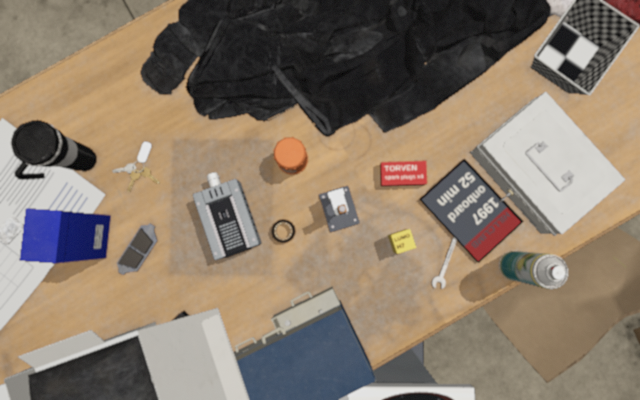

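View pics/scene0.png

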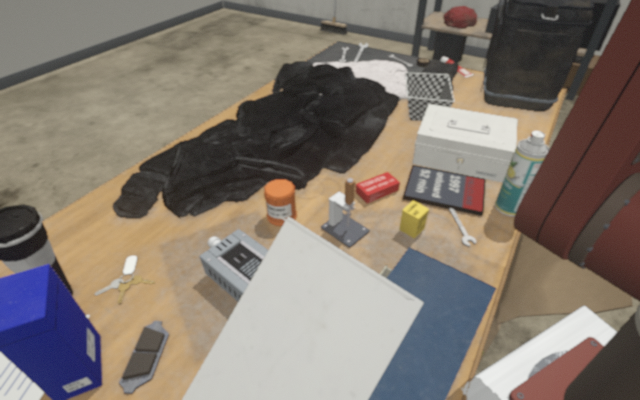

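The top view shows the unit at about (227,220), its spigot up at (212,180) and its front pointing down the image. The stand with the tool is at (340,208), the can at (291,155), the tape at (283,231), the yellow carton at (402,241) and the red carton at (403,174). The scene view confirms the tool is upright at (349,190), with the stand's post behind it.

```bash
python3 - <<'E'
from h import *
f=dict(np.load("top0.npz"));P=cloud(f)
for n,(u,v) in dict(unit=(227,220),spig=(212,180),toolpx=(341,210),can=(291,153),tape=(283,231),yel=(402,241),red=(403,173),base=(330,222),white=(190,350),blue=(300,360),beige=(310,310),table=(260,260),box=(550,180)).items():
    print(n,P[v,u].round(3))
z=P[...,2]
# stand region heights
for v in range(184,234,3): print(v,(z[v,316:364:3]*1000).round().astype(int))
m=((z>0.045)&(z<0.075)).astype(np.uint8); m[:, :180]=0;m[:,265:]=0;m[:170]=0;m[270:]=0
c=max(cv2.findContours(m,0,2)[0],key=cv2.contourArea);r=cv2.minAreaRect(c);print(r,cv2.boxPoints(r).round(1))
for p in cv2.boxPoints(r): print(ray(f,*p,0.061).round(4))
E
```

```text
unit [0.513 0.374 0.056]
spig [0.6   0.409 0.052]
toolpx [0.53  0.133 0.15 ]
can [0.652 0.235 0.088]
tape [ 0.491  0.259 -0.001]
yel [0.469 0.003 0.061]
red [ 0.618 -0.007  0.027]
base [0.511 0.154 0.008]
white [0.277 0.404 0.204]
blue [0.243 0.212 0.135]
beige [0.317 0.198 0.006]
table [ 0.426  0.311 -0.003]
box [ 0.593 -0.289  0.106]
184 [ 1  1 -1 -3 -1 -3 -2  0 -1 -1  2 -5  0 -5 -2 -2]
187 [-1 -4  0  0 -1  0 -1 -3  0  5  7 -2  2  1 -3  2]
190 [1048    1   -1   -1    1    3   83   84   82   80    7    4   -4   -4
    3   -5]
193 [-3  1  5  6 84 84 84 84 81 84  6  6 -2 -1  1 -1]
196 [-4  7 12  7 81 84 84 83 82 86  5  8 -1 -1  1 -1]
199 [ 3 -1  6  6  9 83 84 84 87 86  3  2  9 -1  1 -1]
202 [-3 -2 11  4  8  5 84 85 82 82  7 10  5  0 -1  1]
205 [  2  -1   5   6   6   5  81  85 146 146  83   7   5  -1  -4  -4]
208 [ -1   0  -3   6   7   8  83 127 151 147  85   7   9   5  -4  -3]
211 [ -2  -3  -2   7   6   7   7  89 148 144 145   8   9   8   0  -2]
214 [ 3  2 -2  4  8 10 11 85 97  6  7  6  7  8 -2  0]
217 [ 1  0 -3 -2  6  9  4  8  7  7  4  8  9  5 -4 -2]
220 [ 0 -4 -2  0  6  7  3  7  9  9  7  8  9  9  7 -2]
223 [-4 -2 -2 -3  8  8  8  6  9  8  9  5  5  7  6 -3]
226 [ 2 -3 -3 -1 11 10  6  5  4  8  7  9  0 -3 -2 -2]
229 [-1 -1  0  1 -1  7  4  4  5  0  0 -4 -3 -1 -2 -2]
232 [ 1 -2  0 -2  1 -1  0  1 -2  1  0 -3 -2 -1 -1 -2]
((223.82461547851562, 213.21888732910156), (84.41150665283203, 48.09992599487305), 71.17529296875) [[187.4 181. ]
 [233.  165.5]
 [260.2 245.4]
 [214.7 260.9]]
[0.5963 0.4591 0.061 ]
[0.6297 0.3619 0.061 ]
[0.4595 0.3015 0.061 ]
[0.4268 0.3973 0.061 ]
```

```bash

python3 -m jog '{"travel":[[16,30,20],[16,36,20],[16,36,20],[16,36,20],[16,36,20]],"delta_rot":[[0,0,0.08],[0,0,0.08],[0,0,0.08],[0,0,0.08],[0,0,0.08]],"claw":[1,1,1,1,1]}'
python3 -m jog '{"travel":[[16,37,0],[16,37,0],[16,37,0],[16,37,0],[16,37,0]],"delta_rot":[[0,0,0.08],[0,0,0.08],[0,0,0.08],[0,0,0.08],[0,0,0.08]],"claw":[1,1,1,1,1]}'
python3 -m jog '{"travel":[[16,37,0],[16,37,0],[16,37,0],[16,37,0],[16,37,0]],"delta_rot":[[0,0,0.08],[0,0,0.08],[0,0,0.08],[0,0,0.08],[0,0,0.08]],"claw":[1,1,1,1,1]}'
python3 -m jog '{"travel":[[16,37,0],[16,37,0],[16,37,0],[16,37,0],[0,0,0]],"delta_rot":[[0,0,0.08],[0,0,0.08],[0,0,0.08],[0,0,0.08],[0,0,0]],"claw":[1,1,1,1,1]}'
python3 - <<'E'
from h import *
f=frame("wrist");cv2.imwrite("pics/w1.png",f["img"][...,::-1]);np.savez("w1.npz",**f);print(f["mount"],f["camera_matrix"],f["cam_to_world"])
print(status.get_state()["q"])
E
```

```text
t: 0.52
ee_pos: [0.2383, -0.436, 0.3181]
tool_rot: [-2.968, -1.025, -0.0]
ft_force: [0.8, -0.4, 0.6]
width: 0.995
finger_force: 0.0
t: 0.93
ee_pos: [0.3182, -0.2509, 0.3177]
tool_rot: [-2.706, -1.595, -0.0]
ft_force: [0.8, -0.4, 0.0]
width: 0.999
finger_force: 0.0
t: 1.35
ee_pos: [0.3982, -0.0659, 0.3179]
tool_rot: [2.335, 2.101, 0.0]
ft_force: [1.1, -0.3, 0.8]
width: 1.001
finger_force: 0.0
t: 1.77
ee_pos: [0.463, 0.0861, 0.3171]
tool_rot: [-1.961, -2.452, -0.003]
ft_force: [-0.8, 0.1, 0.7]
width: 0.997
finger_force: 0.0
[[-7.24706595e-04  9.59842982e-01  2.80536850e-01  7.69254402e-02]
 [ 9.99999271e-01  9.66620043e-04 -7.23959787e-04  1.51932098e-04]
 [-9.66060263e-04  2.80536121e-01 -9.59842983e-01 -1.61735499e-01]
 [ 0.00000000e+00  0.00000000e+00  0.00000000e+00  1.00000000e+00]] [[326.97440527   0.         320.60162123]
 [  0.         326.97440527 198.42552166]
 [  0.           0.           1.        ]] [[ 9.75707086e-01 -2.10199846e-01 -6.17390181e-02  4.46306029e-01]
 [ 2.19076895e-01  9.37435239e-01  2.70592843e-01  1.60729289e-01]
 [ 9.97757206e-04 -2.77544947e-01  9.60712135e-01  4.79121815e-01]
 [ 0.00000000e+00  0.00000000e+00  0.00000000e+00  1.00000000e+00]]
[ 9.85942902e-03 -2.05336757e-01  1.77961317e+00  6.67269171e-04
  1.56913633e+00 -2.07717107e-01]
```

View pics/w1.png

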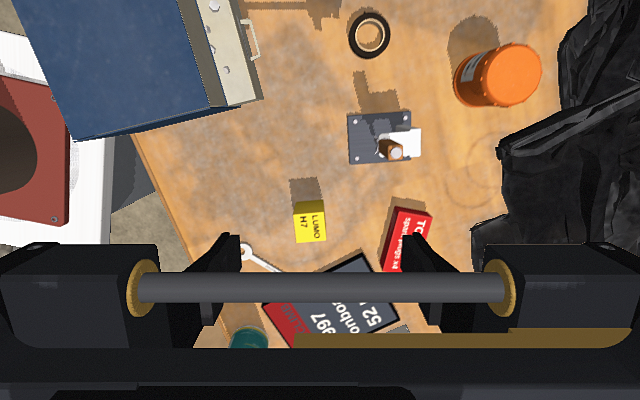

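The wrist view shows the stand base at (380,138) with the white post at (407,143) and the tool top at (396,152). The tape is at (369,35), the can at (500,75), the yellow carton at (310,222) and the red carton at (410,235). I'll take a second wrist view nearer the unit.

```bash

python3 -m jog '{"travel":[[13,37,0],[13,37,0],[13,37,0],[0,0,0]],"delta_rot":[[0,0,0],[0,0,0],[0,0,0],[0,0,0]],"claw":[1,1,1,1]}'
python3 - <<'E'
from h import *
f=frame("wrist");cv2.imwrite("pics/w2.png",f["img"][...,::-1]);np.savez("w2.npz",**f);print(f["cam_to_world"][:3,3])
E
```

```text
t: 2.15
ee_pos: [0.5017, 0.1951, 0.3168]
tool_rot: [-1.971, -2.443, -0.001]
ft_force: [-0.4, -1.0, -0.6]
width: 1.001
finger_force: 0.0
[0.4858208  0.26994792 0.47871191]
```

View pics/w2.png

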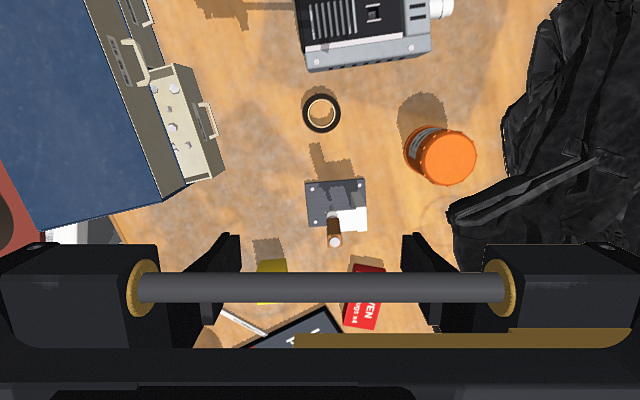

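The second wrist view shows the stand base at (335,205), the tool top at (334,241), the tape at (322,113) and the can at (445,157). The unit is at the top with the well near (373,12). I'll enlarge the stand crops from both views.

```bash
python3 - <<'E'
from h import *
out=[]
for n,(u0,v0) in(("w1",(340,100)),("w2",(295,170))):
    f=dict(np.load(n+".npz"));P=cloud(f);z=P[...,2];im=f["img"]
    w=np.zeros((400,640),bool);w[v0:v0+90,u0:u0+90]=1;w[255:]=0
    t=w&(z>.138);v,u=np.nonzero(t);print(n,"top px",u.mean(),v.mean(),len(u),np.median(P[t],0))
    hsv=cv2.cvtColor(im,cv2.COLOR_RGB2HSV)
    m=w&(((z>.004)&(z<.013)&(hsv[...,1]<70))|((z>.07)&(z<.09)))
    m=cv2.morphologyEx(m.astype(np.uint8),cv2.MORPH_CLOSE,np.ones((5,5)))
    b=(w&(hsv[...,1]<70)&(z>.003)&(z<.014)).astype(np.uint8);b=cv2.morphologyEx(b,cv2.MORPH_OPEN,np.ones((3,3)))
    c=max(cv2.findContours(b,0,2)[0],key=cv2.contourArea)
    Q=np.array([ray(f,*p,.008)[:2] for p in c[:,0].astype(float)]);r=cv2.minAreaRect((Q*1000).astype(np.float32));print("base",r,cv2.boxPoints(r).round(1).tolist())
    p=w&(z>.077)&(z<.092);q=P[p];r=cv2.minAreaRect((q[:,:2]*1000).astype(np.float32));print("post+fork",r,np.median(q[:,2]))
    cr=cv2.resize(im[v0:v0+80,u0:u0+80],(400,400),interpolation=2);out.append(cr)
cv2.imwrite("pics/stand.png",np.hstack(out)[...,::-1])
E
```

```text
w1 top px 395.071186440678 150.43050847457627 295 [0.52899483 0.1337329  0.14716933]
base ((537.8279418945312, 133.98878479003906), (88.2529525756836, 68.81888580322266), 16.77777671813965) [[485.6000061035156, 154.1999969482422], [505.5, 88.30000305175781], [590.0, 113.80000305175781], [570.0999755859375, 179.6999969482422]]
post+fork ((547.943603515625, 137.01051330566406), (52.20294952392578, 34.02729034423828), 17.857553482055664) 0.08469131659041856
w2 top px 335.7730769230769 235.11153846153846 260 [0.52914567 0.13625712 0.14726581]
base ((538.4906005859375, 135.12974548339844), (88.88420104980469, 69.467529296875), 16.940563201904297) [[485.8999938964844, 155.39999389648438], [506.1000061035156, 89.0], [591.0999755859375, 114.9000015258789], [570.9000244140625, 181.3000030517578]]
post+fork ((547.9866943359375, 138.0496063232422), (52.58050537109375, 33.910484313964844), 16.999916076660156) 0.08458306599768195
```

View pics/stand.png

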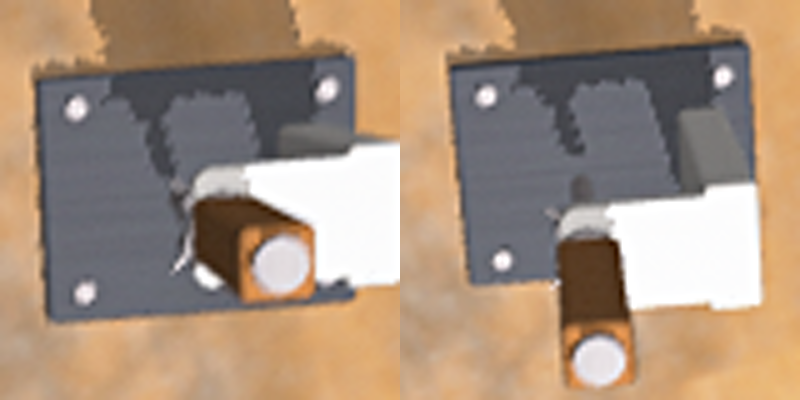

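```bash
python3 - <<'E'
from h import *
a=dict(np.load("w1.npz"));b=dict(np.load("w2.npz"))
for h in(.145,.15,.155): print(h,ray(a,396,152.8,h),ray(b,334.6,241.6,h))
t=dict(np.load("top0.npz"));print(ray(t,341.5,210,.15))
P=cloud(b);z=P[...,2];hsv=cv2.cvtColor(b["img"],cv2.COLOR_RGB2HSV)
# clutter heights near the unit front, from top
P=cloud(t);m=(P[...,2]>.05)&(P[...,0]<.40)&(P[...,0]>.2)&(P[...,1]>.1)&(P[...,1]<.6)
q=P[m]
for y in np.arange(.1,.6,.04):
    s=q[abs(q[:,1]-y)<.02]
    if len(s): i=s[:,0].argmax();print(y.round(2),s[i].round(3),s[:,2].max().round(3))
E
```

```text
0.145 [0.53237708 0.13087977 0.145     ] [0.53182869 0.13013298 0.145     ]
0.15 [0.53108906 0.13132646 0.15      ] [0.53113935 0.13222783 0.15      ]
0.155 [0.52980104 0.13177314 0.155     ] [0.53045001 0.13432267 0.155     ]
[0.52955865 0.13249346 0.15      ]
0.1 [0.316 0.12  0.083] 0.14
0.14 [0.371 0.15  0.056] 0.141
0.18 [0.366 0.16  0.066] 0.141
0.22 [0.347 0.2   0.054] 0.141
0.26 [0.327 0.24  0.054] 0.14
0.3 [0.313 0.32  0.284] 0.309
0.34 [0.363 0.339 0.281] 0.311
0.38 [0.355 0.361 0.263] 0.263
0.42 [0.34  0.401 0.226] 0.227
0.46 [0.325 0.442 0.19 ] 0.19
0.5 [0.311 0.482 0.154] 0.155
0.54 [0.297 0.52  0.12 ] 0.12
0.58 [0.284 0.56  0.094] 0.103
```

Both views agree that the tool axis is at about (0.531, 0.132) with its top at 0.150, and the stand yaw is 16.9°. Next I'll look at the unit from closer.

```bash

python3 -m jog '{"travel":[[5,37,0],[5,38,0],[0,0,0]],"delta_rot":[[0,0,0.08],[0,0,0],[0,0,0]],"claw":[1,1,1]}'
cat > unit.py <<'E'
from h import *
import sys
f=frame("wrist");np.savez(sys.argv[1]+".npz",**f);P=cloud(f);z=P[...,2];T=f["cam_to_world"];print(T[:3,3])
m=((z>.05)&(z<.07)&(P[...,1]>.27)).astype(np.uint8);m[245:]=0;m=cv2.morphologyEx(m,cv2.MORPH_OPEN,np.ones((25,25)))
c=max(cv2.findContours(m,0,2)[0],key=cv2.contourArea)
Q=np.array([ray(f,*p,.061)[:2] for p in c[:,0].astype(float)])*1000
r=cv2.minAreaRect(Q.astype(np.float32));print(r,cv2.boxPoints(r).round(1).tolist())
x,y,w,h=cv2.boundingRect(c);print(x,y,w,h)
cr=f["img"][y:y+h,x:x+w];k=min(800/w,600/h);cv2.imwrite(f"pics/{sys.argv[1]}.png",cv2.resize(cr,None,fx=k,fy=k,interpolation=2)[...,::-1]);print("scale",k)
E
python3 unit.py w3
```

```text
t: 2.45
ee_pos: [0.511, 0.269, 0.3173]
tool_rot: [-1.873, -2.52, -0.001]
ft_force: [-0.0, -0.9, 0.8]
width: 1.002
finger_force: 0.0
[0.48910938 0.34239415 0.47923007]
((491.1099853515625, 364.76849365234375), (119.388427734375, 59.98759841918945), 58.75349426269531) [[434.5, 329.29998779296875], [485.79998779296875, 298.20001220703125], [547.7000122070312, 400.20001220703125], [496.3999938964844, 431.3999938964844]]
291 45 73 75
scale 8.0
```

View pics/w3.png

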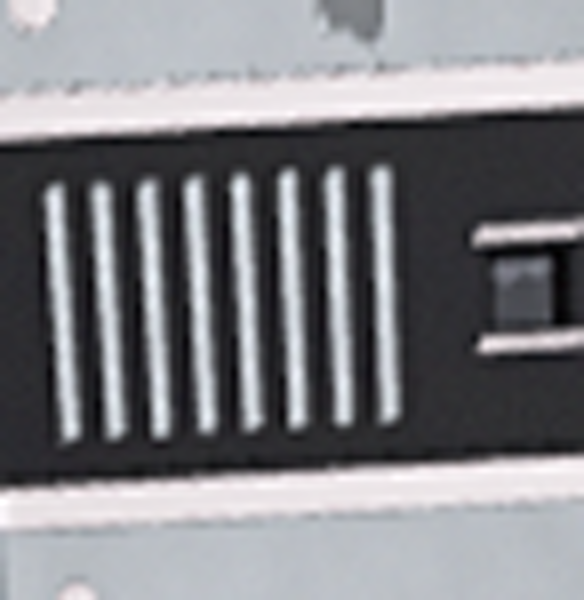

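```bash
python3 - <<'E'
from h import *
f=dict(np.load("w3.npz"));im=f["img"]
a=cv2.resize(im[20:150,260:435],None,fx=4.5,fy=4.5,interpolation=2)
cv2.imwrite("pics/w3b.png",a[...,::-1]);print(a.shape)
P=cloud(f)
for v in range(70,92,2): print(v,(P[v,344:376:2,2]*1000).round().astype(int))
E
```

```text
(585, 788, 3)
70 [59 58 58 59 60 57 59 59 60 59 59 59 59 60 59 58]
72 [ 58  59  59  59  60  59  60  60 479  60  58  59  59  59  59  58]
74 [58 60 59 59 59 58 59 58 57 58 59 59 60 59 59 58]
76 [59 58 59 59 57 46 44 43 44 60 60 60 58 60 59 59]
78 [59 59 59 59 57 42 44 41 44 58 57 60 59 61 59 60]
80 [59 59 58 57 58 44 43 45 41 57 59 59 58 58 59 59]
82 [59 59 60 58 59 44 43 43 44 58 59 60 58 58 59 57]
84 [59 59 59 59 58 42 42 45 41 59 58 57 58 60 59 60]
86 [59 60 60 58 58 60 60 58 60 58 60 59 59 60 58 56]
88 [58 60 59 59 58 59 58 60 59 59 60 58 59 58 60 59]
90 [58 58 59 60 59 57 59 59 59 59 59 60 59 59 60 59]
```

View pics/w3b.png

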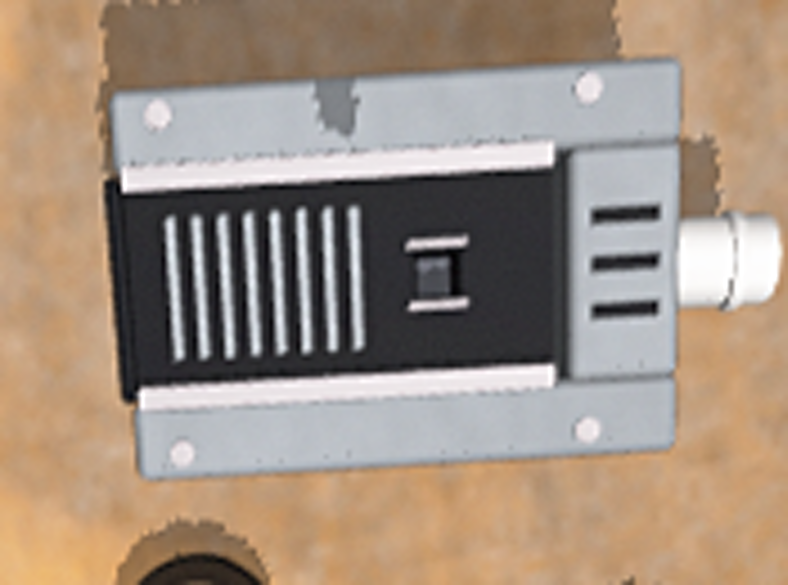

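The unit is clear in this crop. Its top corners are at (112,93), (680,60), (675,447) and (140,478), and the well lies between the white bars, centred near (437,275). Depth puts the catch top at z≈43 mm.

```bash
python3 - <<'E'
from h import *
f=dict(np.load("w3.npz"))
g=lambda X,Y,h:ray(f,260+(X+.5)/4.5-.5,20+(Y+.5)/4.5-.5,h)[:2]*1000
c=[g(*p,.061) for p in((112,93),(680,60),(675,447),(138,479))]
print(np.round(c,1),np.mean(c,0));
for a,b in((0,1),(3,2),(3,0),(2,1)): d=c[b]-c[a];print(np.linalg.norm(d),np.degrees(np.arctan2(d[1],d[0])))
w=g(437,275,.059);print("well",w, g(414,275,.059),g(461,275,.059))
ctr=np.mean(c,0);th=np.radians(18);print("pred",ctr+10*np.array([np.cos(th),np.sin(th)]))
# top view well, check
t=dict(np.load("top0.npz"));P=cloud(t);q=P[(P[...,2]>.165)&(P[...,0]<.42)&(P[...,1]>.25)&(P[...,1]<.5)]
for th in(17,32,47,62,77,107):
  for out in (60,):
    p=w/1000-out/1000*np.array([np.cos(np.radians(17)),np.sin(np.radians(17))])
    a=np.radians(th);e=np.array([np.cos(a),np.sin(a)]);n=np.array([-e[1],e[0]])
    d=q[:,:2]-p;dx=np.abs(d@e)-.095;dn=np.abs(d@n)-.0375
    print(th,p.round(3),np.maximum(dx,dn).min().round(4))
E
```

```text
[[428.5 398.4]
 [566.9 448. ]
 [600.7 356.7]
 [460.7 305.7]] [514.20486126 377.18723667]
147.0425491881121 19.73904442808133
148.94989590443595 20.032344269807606
98.10707969275052 109.1648958882227
97.34404499019566 110.2819106721788
well [523.58432793 380.51831291] [517.6521263  378.73810709] [529.77454406 382.3759468 ]
pred [523.71542643 380.27740661]
17 [0.466 0.363] 0.0103
32 [0.466 0.363] 0.0037
47 [0.466 0.363] 0.0216
62 [0.466 0.363] 0.0426
77 [0.466 0.363] 0.0579
107 [0.466 0.363] 0.0678
```

```bash

python3 -m jog '{"travel":[[5,-34,-15],[5,-34,-15],[5,-34,-15],[5,-35,-15],[0,0,0]],"delta_rot":[[0,0,0],[0,0,0],[0,0,0],[0,0,0],[0,0,0]],"claw":[1,1,1,1,1]}'
python3 -m jog '{"travel":[[0,0,-35],[0,0,-35],[0,0,0]],"delta_rot":[[0,0,0],[0,0,0],[0,0,0]],"claw":[1,1,1]}'
```

```text
t: 2.92
ee_pos: [0.5296, 0.1212, 0.2545]
tool_rot: [-1.884, -2.512, 0.011]
ft_force: [-0.2, -0.0, -1.2]
width: 0.998
finger_force: 0.0
t: 3.17
ee_pos: [0.5263, 0.1264, 0.1812]
tool_rot: [-1.875, -2.51, 0.013]
ft_force: [-1.0, 1.2, -1.3]
width: 1.0
finger_force: 0.0
```

```bash

python3 -m jog '{"travel":[[0,0,0],[0,0,0],[0,0,0]],"delta_rot":[[0,0,0],[0,0,0],[0,0,0]],"claw":[1,1,1]}'; python3 -c "
from h import *
s=status.get_state();print(s['ee_pos'],s['tool_rot'],s['joint_vel'].round(4));M=R.from_rotvec(s['tool_rot']).as_matrix();print(M.round(4))"
```

```text
t: 3.42
ee_pos: [0.5326, 0.129, 0.1909]
tool_rot: [1.874, 2.517, 0.004]
ft_force: [-0.5, -0.1, -0.7]
width: 1.001
finger_force: 0.0
[0.5326304  0.12895557 0.19094225] [1.87434156 2.51718387 0.0041909 ] [ 0.0067 -0.0005 -0.0041  0.0009 -0.0079  0.0026]
[[-2.866e-01  9.580e-01  4.200e-03]
 [ 9.580e-01  2.866e-01  2.000e-04]
 [-1.000e-03  4.100e-03 -1.000e+00]]
```

```bash

python3 -m jog '{"travel":[[-1.5,3,-25],[0,0,-25],[0,0,-20],[0,0,-20],[0,0,0]],"delta_rot":[[0,0,0],[0,0,0],[0,0,0],[0,0,0],[0,0,0]],"claw":[1,1,1,1,1]}'
python3 -m jog '{"travel":[[0,0,0],[0,0,0]],"delta_rot":[[0,0,0],[0,0,0]],"claw":[1,1]}'
python3 - <<'E'
from h import *
f=frame("wrist");np.savez("w4.npz",**f);cv2.imwrite("pics/w4.png",f["img"][150:,160:480][...,::-1])
E
```

```text
t: 3.83
ee_pos: [0.528, 0.1321, 0.096]
tool_rot: [-1.874, -2.518, 0.004]
ft_force: [-0.6, 0.3, -1.2]
width: 1.002
finger_force: 0.0
t: 4.0
ee_pos: [0.5313, 0.1324, 0.1004]
tool_rot: [1.874, 2.518, 0.004]
ft_force: [-0.4, 0.3, 0.6]
width: 1.001
finger_force: 0.0
```

View pics/w4.png

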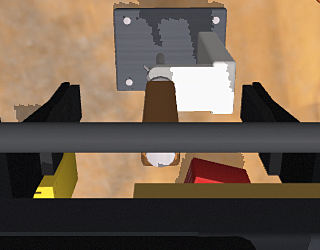

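The handle sits midway between the fingers, at about (160,155) with the fingers at 75 and 245, so I'll close.

```bash

python3 -m jog '{"travel":[[0,0,0],[0,0,0],[0,0,0],[0,0,0],[0,0,0]],"delta_rot":[[0,0,0],[0,0,0],[0,0,0],[0,0,0],[0,0,0]],"claw":[-1,-1,-1,-1,-1]}'
python3 -m jog '{"travel":[[0,0,0],[0,0,0],[0,0,0]],"delta_rot":[[0,0,0],[0,0,0],[0,0,0]],"claw":[-1,-1,-1]}'
```

```text
t: 4.47
ee_pos: [0.5297, 0.1321, 0.0982]
tool_rot: [1.876, 2.52, 0.0]
ft_force: [0.3, 0.8, -1.0]
width: 0.71
finger_force: 0.0
t: 4.72
ee_pos: [0.5295, 0.1321, 0.0979]
tool_rot: [-1.876, -2.52, 0.0]
ft_force: [-0.0, 0.0, 0.5]
width: 0.48
finger_force: 0.0
```

```bash

python3 -m jog '{"travel":[[0,0,0],[0,0,0],[0,0,0],[0,0,0],[0,0,0]],"delta_rot":[[0,0,0],[0,0,0],[0,0,0],[0,0,0],[0,0,0]],"claw":[-1,-1,-1,-1,-1]}'
python3 -m jog '{"travel":[[0,0,0],[0,0,0]],"delta_rot":[[0,0,0],[0,0,0]],"claw":[-1,-1]}'
```

```text
t: 5.13
ee_pos: [0.5298, 0.1321, 0.098]
tool_rot: [1.876, 2.52, 0.001]
ft_force: [1.3, -0.1, -0.1]
width: 0.184
finger_force: 30.0
t: 5.3
ee_pos: [0.5298, 0.1321, 0.098]
tool_rot: [1.876, 2.52, 0.001]
ft_force: [0.9, 0.3, -0.2]
width: 0.176
finger_force: 30.0
```

```bash

python3 -m jog '{"travel":[[0,0,1.5],[-3,-0.9,0],[-4,-1.2,0],[-4,-1.2,0],[-4,-1.2,0]],"delta_rot":[[0,0,0],[0,0,0],[0,0,0],[0,0,0],[0,0,0]],"claw":[-1,-1,-1,-1,-1]}'
python3 -m jog '{"travel":[[-6,-1.8,0],[-7,-2.1,0],[-8,-2.4,0],[0,0,0]],"delta_rot":[[0,0,0],[0,0,0],[0,0,0],[0,0,0]],"claw":[-1,-1,-1,-1]}'
python3 - <<'E'
from h import *
f=frame("wrist");np.savez("w5.npz",**f);cv2.imwrite("pics/w5.png",f["img"][60:320,160:480][...,::-1])
E
```

```text
t: 5.72
ee_pos: [0.5134, 0.1274, 0.0992]
tool_rot: [-1.875, -2.519, 0.002]
ft_force: [-0.1, 0.0, -1.1]
width: 0.182
finger_force: 30.0
t: 6.05
ee_pos: [0.4915, 0.1209, 0.099]
tool_rot: [-1.875, -2.519, 0.002]
ft_force: [-1.0, -0.3, -0.5]
width: 0.183
finger_force: 30.0
```

View pics/w5.png

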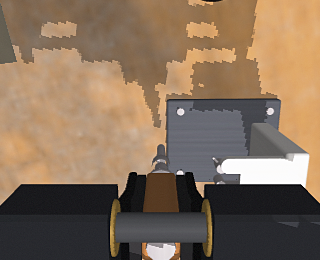

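The tool came free: the pin shows at (160,150) between the fingers, beside the empty stand. I'll check its axis numerically with depth.

```bash
cat > pin.py <<'E'
from h import *
import sys
s=status.get_state();f=frame("wrist");P=cloud(f);p=s["ee_pos"]
d=P-p;rel=np.array(f["range_z"])>0
e=R.from_rotvec(s["tool_rot"]).as_matrix()
loc=d@e  # tool coords: x (cam side), y closing, z down
for a,b in((.018,.03),(.05,.06),(.06,.07),(.07,.08)):
    m=rel&(abs(loc[...,0])<.02)&(abs(loc[...,1])<.02)&(loc[...,2]>a)&(loc[...,2]<b)
    if m.sum(): print(a,m.sum(),"y mean",(loc[m][:,1].mean()*1000).round(2),"x max-ish",(np.percentile(loc[m][:,0],80)*1000).round(2))
m=rel&(abs(loc[...,0])<.02)&(abs(loc[...,1])<.015)&(loc[...,2]>.03)&(loc[...,2]<.09)
print("lowest",np.percentile(loc[m][:,2],[90,98,100])*1000)
E
python3 pin.py
```

```text
0.018 27 y mean 0.27 x max-ish 3.73
0.05 23 y mean 0.12 x max-ish 2.84
0.06 34 y mean 0.37 x max-ish 2.79
0.07 25 y mean 0.17 x max-ish 2.76
lowest [71.42152599 77.07152394 89.9918255 ]
```

```bash

python3 -m jog '{"travel":[[0,0,35],[0,0,35],[2,16,30],[4,35,0],[4,35,0]],"delta_rot":[[0,0,0],[0,0,0],[0,0,0.07],[0,0,0.08],[0,0,0.08]],"claw":[-1,-1,-1,-1,-1]}'
python3 -m jog '{"travel":[[4,35,0],[5,36,0],[5,36,0],[4,36,0],[4,30,0]],"delta_rot":[[0,0,0.08],[0,0,0.08],[0,0,0.08],[0,0,0.08],[0,0,0.03]],"claw":[-1,-1,-1,-1,-1]}'
python3 -m jog '{"travel":[[0,0,0],[0,0,0],[0,0,0],[0,0,0]],"delta_rot":[[0,0,0],[0,0,0],[0,0,0],[0,0,0]],"claw":[-1,-1,-1,-1]}'
python3 pin.py;python3 -c "
from h import *
s=status.get_state();print(s['ee_pos'],s['q']);print(R.from_rotvec(s['tool_rot']).as_matrix().round(4))"
```

```text
t: 6.57
ee_pos: [0.5062, 0.2081, 0.2032]
tool_rot: [1.57, 2.715, 0.008]
ft_force: [0.5, -1.0, -1.4]
width: 0.185
finger_force: 30.0
t: 6.98
ee_pos: [0.5256, 0.383, 0.1994]
tool_rot: [1.07, 2.954, 0.001]
ft_force: [-0.2, -1.0, -0.8]
width: 0.181
finger_force: 30.0
t: 7.32
ee_pos: [0.5257, 0.3792, 0.1994]
tool_rot: [-1.079, -2.95, 0.001]
ft_force: [0.8, 0.5, -0.7]
width: 0.181
finger_force: 30.0
0.018 30 y mean 0.08 x max-ish 3.62
0.05 24 y mean 0.19 x max-ish 2.63
0.06 31 y mean 0.03 x max-ish 2.54
0.07 26 y mean 0.11 x max-ish 2.44
lowest [71.1321958  76.80858884 77.99417216]
[0.5258342  0.37907661 0.19956306] [ 5.03227395e-01  2.90927333e-01  1.48559647e+00 -3.08843049e-04
  1.36521837e+00 -3.66126839e-01]
[[-7.640e-01  6.453e-01  0.000e+00]
 [ 6.453e-01  7.640e-01 -3.000e-04]
 [-2.000e-04 -2.000e-04 -1.000e+00]]
```

```bash
cat > well.py <<'E'
from h import *
import sys
f=frame("wrist");np.savez("w6.npz",**f);P=cloud(f);w=np.array([float(a) for a in sys.argv[1:3]])
hm=(np.hypot(P[...,0]-w[0],P[...,1]-w[1])<.02)&(P[...,2]<.053)&(P[...,2]>.03)
v,u=np.nonzero(hm);print(len(u),u.mean(),v.mean(),"z",np.median(P[hm][:,2]))
c=f["cam_to_world"][:3,3];print("cam",c)
im=f["img"][int(v.mean())-18:int(v.mean())+18,int(u.mean())-18:int(u.mean())+18]
g=cv2.cvtColor(im,cv2.COLOR_RGB2GRAY)
for r in g[4:32]: print(' '.join('%3d'%x for x in r[4:32]))
print("corner px",int(u.mean())-14,int(v.mean())-14, "mean ray",ray(f,u.mean(),v.mean(),.059))
E
python3 well.py .5236 .3804
```

```text
109 320.76146788990826 182.14678899082568 z 0.04351097363477813
cam [0.46721761 0.42880699 0.361281  ]
 36  42  46  45  47  45  45  48  45  47  45  46  48  44  47  44  48  47  49  45  45  47  43  47  46  45  44  45
 40  44  43  46  44  48  45  46  46  45  44  48  46  46  47  45  46  47  44  46  46  47  47  47  46  46  48  46
 44  45  45  46  44  45  45  45  45  44  48  42  39  39  41  45  48  45  46  45  46  48  45  46  47  48  44  46
 44  45  45  45  45  45  44  46  46  45  45  38  62  51  33  37  42  44  45  48  48  46  47  47  45  46  46  44
 45  46  43  46  46  45  44  46  45  45  43  30 214 179  85  44  34  40  43  46  46  47  47  48  45  47  45  48
 49  47  45  45  45  45  46  45  45  46  41  31 200 255 255 169  68  37  37  41  44  47  46  45  48  47  48  46
 45  43  44  47  46  44  46  45  46  45  45  38  16  66 187 254 227 127  61  35  34  42  44  47  43  44  48  48
 45  44  47  46  47  44  46  47  47  46  49  46  23  36   7 126 248 255 218 116  56  38  36  43  44  47  46  45
 46  46  49  46  46  44  47  46  47  44  46  40  35  76  91  43   3 186 253 255 217 120  52  34  41  
[... 1500 characters left out ...]
12 128 252 255 221 118  45  19  13  11  24  43  48  49  47  49  47  48  45  45
 47  45  46  48  47  45  45  43  35  24  72 190 254 255 181  87  41  16  30  45  47  49  44  46  47  45  47  46
 46  44  46  46  47  45  44  45  45  40  31  18  70 190 254 255 174  69  42  42  43  48  48  47  48  45  46  47
 48  46  47  47  45  47  46  46  44  46  42  41  31  19  71 190 255 234 133  48  43  46  44  47  46  46  47  47
 46  46  45  46  49  43  46  49  45  46  47  45  43  41  30  19 131 255 224  74  42  46  46  46  44  48  46  47
 46  47  47  49  48  47  47  47  47  47  43  45  46  45  43  37  30  27  32  38  44  46  46  48  46  47  45  47
corner px 306 168 mean ray [0.52272414 0.38218635 0.059     ]
```

```bash
python3 -c "
from h import *
f=dict(np.load('w6.npz'));print(ray(f,321.35,183.3,.0593)); print([ray(f,306+a,168+b,.0593)[:2].round(4) for a,b in((12.5,4.6),(26.2,12.2),(4.7,18.3),(17.9,26))])"
```

```text
[0.52388876 0.38193303 0.0593    ]
[array([0.5143, 0.3866]), array([0.5282, 0.3917]), array([0.5196, 0.3723]), array([0.5335, 0.377 ])]
```

```bash

python3 -m jog '{"travel":[[-2,2,-20],[0,0,-20],[0,0,-15],[0,0,0],[0,0,0]],"delta_rot":[[0,0,0],[0,0,0],[0,0,0],[0,0,0],[0,0,0]],"claw":[-1,-1,-1,-1,-1]}'
python3 -m jog '{"travel":[[0,0,0],[0,0,0]],"delta_rot":[[0,0,0],[0,0,0]],"claw":[-1,-1]}'
```

```text
t: 7.83
ee_pos: [0.5232, 0.3812, 0.1439]
tool_rot: [-1.078, -2.949, 0.002]
ft_force: [-0.6, 0.2, -0.0]
width: 0.186
finger_force: 30.0
t: 8.0
ee_pos: [0.5247, 0.3825, 0.1464]
tool_rot: [1.077, 2.949, 0.003]
ft_force: [-0.4, -1.1, -1.0]
width: 0.184
finger_force: 30.0
```

```bash

python3 -m jog '{"travel":[[-0.7,-1,-4],[0,0,-3],[0,0,-3],[0,0,-3],[0,0,0]],"delta_rot":[[0,0,0],[0,0,0],[0,0,0],[0,0,0],[0,0,0]],"claw":[-1,-1,-1,-1,-1]}'
python3 -m jog '{"travel":[[0,0,-2],[0,0,0],[0,0,0]],"delta_rot":[[0,0,0],[0,0,0],[0,0,0]],"claw":[-1,-1,-1]}'
```

```text
t: 8.42
ee_pos: [0.5224, 0.381, 0.1304]
tool_rot: [-1.077, -2.95, 0.002]
ft_force: [-0.3, -0.1, -0.4]
width: 0.183
finger_force: 30.0
t: 8.67
ee_pos: [0.5228, 0.3813, 0.1293]
tool_rot: [-1.077, -2.951, 0.0]
ft_force: [1.0, -0.2, -0.6]
width: 0.182
finger_force: 30.0
```

```bash

python3 -m jog '{"travel":[[0.5,0,-2],[0,0,-2],[0,0,-2],[0,0,0],[0,0,0]],"delta_rot":[[0,0,0],[0,0,0],[0,0,0],[0,0,0],[0,0,0]],"claw":[-1,-1,-1,-1,-1]}'
for i in 1 2 3; do python3 -m jog '{"travel":[[0,0,-1],[0,0,0],[0,0,0]],"delta_rot":[[0,0,0],[0,0,0],[0,0,0]],"claw":[-1,-1,-1]}' | grep -E 'ee_|ft_'; done
```

```text
t: 9.08
ee_pos: [0.5232, 0.3812, 0.1231]
tool_rot: [-1.077, -2.951, 0.001]
ft_force: [-0.2, 0.0, -0.9]
width: 0.18
finger_force: 30.0
ee_pos: [0.5234, 0.3813, 0.1225]
ft_force: [-0.7, 0.9, -0.4]
ee_pos: [0.5234, 0.3813, 0.1215]
ft_force: [0.4, -0.2, -0.6]
ee_pos: [0.5235, 0.3813, 0.1207]
ft_force: [-0.8, -0.2, 0.8]
```

```bash

for i in 1 2 3; do python3 -m jog '{"travel":[[0,0,-1],[0,0,0],[0,0,0]],"delta_rot":[[0,0,0],[0,0,0],[0,0,0]],"claw":[-1,-1,-1]}' | grep -E 'ee_|ft_'; done
```

```text
ee_pos: [0.5235, 0.3814, 0.1197]
ft_force: [-0.7, -0.4, 2.5]
ee_pos: [0.5235, 0.3814, 0.1187]
ft_force: [-1.0, -0.1, 3.7]
ee_pos: [0.5235, 0.3814, 0.1177]
ft_force: [-0.3, -0.9, 3.9]
```

```bash

python3 -m jog '{"travel":[[0,0,-1],[0,0,-1],[0,0,0],[0,0,0]],"delta_rot":[[0,0,0],[0,0,0],[0,0,0],[0,0,0]],"claw":[-1,-1,-1,-1]}' | grep -E 'ee_|ft_'
python3 -m jog '{"travel":[[0,0,-0.6],[0,0,0],[0,0,0]],"delta_rot":[[0,0,0],[0,0,0],[0,0,0]],"claw":[-1,-1,-1]}' | grep -E 'ee_|ft_|t:'
```

```text
ee_pos: [0.5235, 0.3814, 0.1157]
ft_force: [-2.2, -0.7, 5.6]
t: 11.17
ee_pos: [0.5236, 0.3814, 0.1152]
tool_rot: [1.077, 2.951, 0.001]
ft_force: [-0.8, -0.8, 6.9]
```

```bash

python3 -m jog '{"travel":[[-1.9,-0.7,0],[-1.9,-0.7,0],[-1.9,-0.7,0],[0,0,0]],"delta_rot":[[0,0,0],[0,0,0],[0,0,0],[0,0,0]],"claw":[-1,-1,-1,-1]}' | grep -E 'ee_|ft_'
python3 -m jog '{"travel":[[-1.9,-0.7,0],[-1.9,-0.7,0],[0,0,0]],"delta_rot":[[0,0,0],[0,0,0],[0,0,0]],"claw":[-1,-1,-1]}' | grep -E 'ee_|ft_|rot|t:'
```

```text
ee_pos: [0.519, 0.3797, 0.1159]
ft_force: [1.2, 0.6, 4.8]
t: 11.75
ee_pos: [0.5152, 0.3783, 0.1159]
tool_rot: [1.076, 2.949, 0.004]
ft_force: [1.4, 0.4, 4.4]
```

```bash

python3 -m jog '{"travel":[[-1.9,-0.7,-0.7],[-2.8,-1,0],[-2.8,-1,0],[-2.8,-1,0],[0,0,0]],"delta_rot":[[0,0,0],[0,0,0],[0,0,0],[0,0,0],[0,0,0]],"claw":[-1,-1,-1,-1,-1]}' | grep -E 'ee_|ft_'
python3 -m jog '{"travel":[[-3.8,-1.3,0],[-3.8,-1.3,0],[-3.8,-1.3,0],[0,0,0]],"delta_rot":[[0,0,0],[0,0,0],[0,0,0],[0,0,0]],"claw":[-1,-1,-1,-1]}' | grep -E 'ee_|ft_|rot|t:'
```

```text
ee_pos: [0.5048, 0.3746, 0.1153]
ft_force: [0.5, -1.0, 5.6]
t: 12.5
ee_pos: [0.4933, 0.3704, 0.1153]
tool_rot: [1.076, 2.949, 0.003]
ft_force: [0.6, -1.0, 5.9]
```

```bash

python3 -m jog '{"travel":[[-4.7,-1.7,0],[-4.7,-1.7,0],[-4.7,-1.7,0],[-4.7,-1.7,0],[0,0,0]],"delta_rot":[[0,0,0],[0,0,0],[0,0,0],[0,0,0],[0,0,0]],"claw":[-1,-1,-1,-1,-1]}' | grep -E 'ee_|ft_'
python3 -m jog '{"travel":[[-3,-1.1,0],[-3,-1.1,0],[0,0,0],[0,0,0]],"delta_rot":[[0,0,0],[0,0,0],[0,0,0],[0,0,0]],"claw":[-1,-1,-1,-1]}' | grep -E 'ee_|ft_|rot|t:'
```

```text
ee_pos: [0.4743, 0.3636, 0.1152]
ft_force: [1.1, -0.4, 6.6]
t: 13.25
ee_pos: [0.4687, 0.3616, 0.1152]
tool_rot: [1.076, 2.949, 0.003]
ft_force: [1.6, -0.2, 6.2]
```

```bash

for i in 1 2 3 4; do python3 -m jog '{"travel":[[-1.4,-0.5,0],[0,0,0],[0,0,0]],"delta_rot":[[0,0,0],[0,0,0],[0,0,0]],"claw":[-1,-1,-1]}' | grep -E 'ee_|ft_|t:'; done
```

```text
t: 13.5
ee_pos: [0.4676, 0.3612, 0.1153]
tool_rot: [1.076, 2.948, 0.004]
ft_force: [1.7, -0.6, 5.9]
t: 13.75
ee_pos: [0.4662, 0.3607, 0.1153]
tool_rot: [1.076, 2.948, 0.004]
ft_force: [2.3, -0.9, 6.0]
t: 14.0
ee_pos: [0.4649, 0.3602, 0.1153]
tool_rot: [1.076, 2.948, 0.004]
ft_force: [1.0, -0.8, 5.9]
t: 14.25
ee_pos: [0.4639, 0.3599, 0.1155]
tool_rot: [1.076, 2.948, 0.006]
ft_force: [3.8, 1.4, 5.9]
```

```bash

for i in 1 2; do python3 -m jog '{"travel":[[-0.9,-0.3,0],[0,0,0],[0,0,0]],"delta_rot":[[0,0,0],[0,0,0],[0,0,0]],"claw":[-1,-1,-1]}' | grep -E 'ee_|ft_|t:'; done
```

```text
t: 14.5
ee_pos: [0.4636, 0.3599, 0.1155]
tool_rot: [1.076, 2.947, 0.007]
ft_force: [6.4, 1.8, 3.7]
t: 14.75
ee_pos: [0.4633, 0.3599, 0.1156]
tool_rot: [1.075, 2.946, 0.009]
ft_force: [8.5, 3.0, 1.5]
```

```bash

python3 -m jog '{"travel":[[2,0.7,0],[1.8,0.6,0],[0,0,0],[0,0,0]],"delta_rot":[[0,0,0],[0,0,0],[0,0,0],[0,0,0]],"claw":[-1,-1,-1,-1]}' | grep -E 'ee_|ft_'
python3 -m jog '{"travel":[[0,0,3],[0,0,4],[0,0,4],[0,0,6],[0,0,8]],"delta_rot":[[0,0,0],[0,0,0],[0,0,0],[0,0,0],[0,0,0]],"claw":[-1,-1,-1,-1,-1]}'
python3 -m jog '{"travel":[[0,0,20],[0,0,25],[0,0,10],[0,0,0],[0,0,0]],"delta_rot":[[0,0,0],[0,0,0],[0,0,0],[0,0,0],[0,0,0]],"claw":[-1,-1,-1,-1,-1]}'
python3 pin.py
python3 well.py .4672 .3612 | grep -v "   " ; python3 -c "
from h import *
s=status.get_state();print(s['ee_pos'],R.from_rotvec(s['tool_rot']).as_matrix().round(4))"
```

```text
ee_pos: [0.4642, 0.3602, 0.1147]
ft_force: [0.7, -0.1, 5.8]
t: 15.5
ee_pos: [0.4636, 0.3595, 0.1384]
tool_rot: [-1.077, -2.951, 0.002]
ft_force: [0.5, 0.3, -0.2]
width: 0.182
finger_force: 30.0
t: 15.92
ee_pos: [0.4634, 0.3598, 0.1938]
tool_rot: [-1.077, -2.951, 0.001]
ft_force: [-0.3, -0.4, -1.0]
width: 0.178
finger_force: 30.0
0.018 30 y mean 0.04 x max-ish 3.63
0.05 20 y mean 0.13 x max-ish 2.44
0.06 37 y mean 0.12 x max-ish 2.3
0.07 23 y mean 0.15 x max-ish 2.24
lowest [70.76936415 76.17316646 78.13571184]
110 324.94545454545454 189.70909090909092 z 0.04368456561782327
cam [0.40454829 0.40920731 0.35453084]
 39  46  45  45  44  46  45  48  46  47  46  47  49  46  46  46  48  48  49  47  49  49  48  48  48  48  47  48
 43  46  46  44  49  47  48  47  47  46  48  46  48  48  48  48  49  47  47  48  46  47  48  49  47  48  48  47
 44  45  46  47  48  48  47  47  44  45  49  46  43  43  43  44  47  46  48  47  49  48  50  49  49  50  45  49
 47  45  47  46  48  48  47  48  48  46  45  39  54  43  39  44  45  46  50  48  47  49  48  48  47  48  48  49
 46  45  49  48  49  46  49  46  
[... 727 characters left out ...]
 48  50  49  49  48  49
 46  47  49  48  47  46  40  34  21  72 195 255 255 143  63  26  15  17  28  47  50  47  47  47  47  48  48  47
 47  47  47  50  48  49  48  45  43  33  22  72 215 255 239 135  59  20  37  48  50  47  47  49  47  49  47  48
 48  47  48  48  48  46  49  49  49  44  43  32  19 134 255 255 229 120  62  41  46  49  51  49  47  50  46  46
 48  46  47  49  49  48  47  49  49  47  49  44  39  28  33 179 255 255 207  66  43  45  48  47  48  49  48  48
 47  46  48  48  50  47  50  47  48  45  46  48  46  40  35  22  73 206 138  52  45  48  48  50  48  48  48  48
[0.46267547 0.35927089 0.1921987 ] [[-0.765   0.644  -0.0029]
 [ 0.644   0.765  -0.0017]
 [ 0.0012 -0.0032 -1.    ]]
```

```bash
python3 -c "
from h import *
f=dict(np.load('w6.npz'));a=ray(f,324.95,189.71,.059);print(a,np.linalg.norm(a[:2]-[.52272,.38219]))
t=frame('top');np.savez('top1.npz',**t);t0=dict(np.load('top0.npz'));P=cloud(t)
m=(P[...,2]>.045)&(P[...,2]<.07);m[:,:190]=0;m[:,262:]=0
v=t['img'].max(2)
b=m&(v<70);q=P[b];e=np.array([.941,.339]);s=(q[:,:2]-[.5142,.3772])@e;print('cassette front',np.percentile(s,[0.5,2,5]))
"
```

```text
[0.46631911 0.36179697 0.059     ] 0.05997446309645059
cassette front [-0.07830058 -0.04666504 -0.02330159]
```

```bash

python3 -m jog '{"travel":[[2,-20,0],[3,-36,0],[4,-36,0],[4,-36,0],[4,-36,0]],"delta_rot":[[0,0,-0.05],[0,0,-0.08],[0,0,-0.08],[0,0,-0.08],[0,0,-0.08]],"claw":[-1,-1,-1,-1,-1]}'
python3 -m jog '{"travel":[[3,-36,0],[2,-30,-10],[2,-10,-30],[0,0,-25],[0,0,-15]],"delta_rot":[[0,0,-0.08],[0,0,-0.08],[0,0,-0.05],[0,0,0],[0,0,0]],"claw":[-1,-1,-1,-1,-1]}'
python3 -m jog '{"travel":[[0,0,0],[0,0,0],[0,0,0],[0,0,0]],"delta_rot":[[0,0,0],[0,0,0],[0,0,0],[0,0,0]],"claw":[-1,-1,-1,-1]}'
python3 pin.py; python3 -c "
from h import *
s=status.get_state();print(s['ee_pos'],R.from_rotvec(s['tool_rot']).as_matrix().round(4))"
```

```text
t: 16.48
ee_pos: [0.4797, 0.1943, 0.1926]
tool_rot: [-1.605, -2.699, 0.003]
ft_force: [0.8, 0.4, -0.6]
width: 0.182
finger_force: 30.0
t: 16.9
ee_pos: [0.4854, 0.1184, 0.1102]
tool_rot: [-1.877, -2.514, 0.006]
ft_force: [-0.1, 0.1, -0.5]
width: 0.181
finger_force: 30.0
t: 17.23
ee_pos: [0.4888, 0.1202, 0.1155]
tool_rot: [1.874, 2.519, 0.002]
ft_force: [-0.7, 0.3, 0.4]
width: 0.181
finger_force: 30.0
0.018 29 y mean 0.12 x max-ish 3.6
0.05 23 y mean 0.31 x max-ish 2.43
0.06 33 y mean 0.18 x max-ish 2.53
0.07 22 y mean 0.24 x max-ish 2.48
lowest [70.12169173 75.06169368 77.0647038 ]
[0.48885675 0.1202798  0.11560635] [[-2.874e-01  9.578e-01  2.500e-03]
 [ 9.578e-01  2.874e-01  2.000e-04]
 [-5.000e-04  2.400e-03 -1.000e+00]]
```

```bash

python3 -m jog '{"travel":[[0,-0.5,-8],[0,0,-7],[0,0,0],[0,0,0],[0,0,0]],"delta_rot":[[0,0,0],[0,0,0],[0,0,0],[0,0,0],[0,0,0]],"claw":[-1,-1,-1,-1,-1]}'
python3 -m jog '{"travel":[[6,1.8,0],[6,1.8,0],[6,1.8,0],[0,0,0],[0,0,0]],"delta_rot":[[0,0,0],[0,0,0],[0,0,0],[0,0,0],[0,0,0]],"claw":[-1,-1,-1,-1,-1]}'
python3 -c "
from h import *
s=status.get_state();print(s['ee_pos'],R.from_rotvec(s['tool_rot']).as_matrix().round(4))"
```

```text
t: 17.7
ee_pos: [0.4876, 0.1195, 0.099]
tool_rot: [-1.876, -2.52, 0.0]
ft_force: [0.1, 0.4, 0.5]
width: 0.181
finger_force: 30.0
t: 18.12
ee_pos: [0.5064, 0.1249, 0.0993]
tool_rot: [1.876, 2.52, 0.0]
ft_force: [-0.2, 0.6, -0.5]
width: 0.183
finger_force: 30.0
[0.50637714 0.12494286 0.09927537] [[-2.870e-01  9.579e-01  1.000e-04]
 [ 9.579e-01  2.870e-01  0.000e+00]
 [-0.000e+00  1.000e-04 -1.000e+00]]
```

```bash

python3 -m jog '{"travel":[[3,0.9,1],[3,0.9,0],[3,0.9,0],[0,0,0],[0,0,0]],"delta_rot":[[0,0,0],[0,0,0],[0,0,0],[0,0,0],[0,0,0]],"claw":[-1,-1,-1,-1,-1]}' | grep -E "ee_|ft_"
for i in 1 2 3 4; do python3 -m jog '{"travel":[[2,0.6,0],[1,0.3,0],[0,0,0]],"delta_rot":[[0,0,0],[0,0,0],[0,0,0]],"claw":[-1,-1,-1]}' | grep -E "ee_|ft_"; done
```

```text
ee_pos: [0.5149, 0.1276, 0.1002]
ft_force: [0.6, 1.3, -0.3]
ee_pos: [0.518, 0.1285, 0.1002]
ft_force: [0.8, 0.5, -1.2]
ee_pos: [0.5211, 0.1293, 0.1002]
ft_force: [0.2, -1.2, -0.4]
ee_pos: [0.5228, 0.13, 0.0996]
ft_force: [-4.5, -1.4, 0.9]
ee_pos: [0.5264, 0.1311, 0.0996]
ft_force: [-2.9, 0.4, -2.7]
```

```bash

for i in 1 2; do python3 -m jog '{"travel":[[1.5,0.5,0],[0.5,0.1,0],[0,0,0]],"delta_rot":[[0,0,0],[0,0,0],[0,0,0]],"claw":[-1,-1,-1]}' | grep -E "ee_|ft_|rot"; done; python3 pin.py
```

```text
ee_pos: [0.5302, 0.1321, 0.1009]
tool_rot: [1.875, 2.518, 0.004]
ft_force: [1.0, 1.9, -0.4]
ee_pos: [0.5314, 0.1323, 0.1005]
tool_rot: [1.875, 2.519, 0.001]
ft_force: [0.3, -0.4, -0.9]
0.018 122 y mean 1.02 x max-ish 14.15
0.05 12 y mean 0.29 x max-ish 2.74
0.06 37 y mean 0.25 x max-ish 2.52
0.07 21 y mean 0.19 x max-ish 2.41
lowest [75.31287683 77.10990562 77.39911767]
```

```bash

for i in 1 2 3; do python3 -m jog '{"travel":[[-0.4,0,-0.8],[0,0,0],[0,0,0]],"delta_rot":[[0,0,0],[0,0,0],[0,0,0]],"claw":[-1,-1,-1]}' | grep -E "ee_|ft_"; done
```

```text
ee_pos: [0.5302, 0.1323, 0.0992]
ft_force: [-0.3, -0.3, -0.4]
ee_pos: [0.53, 0.1323, 0.0985]
ft_force: [0.1, 0.6, -1.0]
ee_pos: [0.5299, 0.1323, 0.0979]
ft_force: [1.7, 0.7, -1.7]
```

```bash

python3 -m jog '{"travel":[[0,0,0],[0,0,0],[0,0,0],[0,0,0],[0,0,0]],"delta_rot":[[0,0,0],[0,0,0],[0,0,0],[0,0,0],[0,0,0]],"claw":[0.3,0.3,0.3,0.3,0.3]}'
python3 -m jog '{"travel":[[0,0,0],[0,0,0],[0,0,0],[0,0,0]],"delta_rot":[[0,0,0],[0,0,0],[0,0,0],[0,0,0]],"claw":[0.3,0.3,0.3,0.3]}'
```

```text
t: 21.25
ee_pos: [0.5295, 0.1323, 0.0978]
tool_rot: [-1.876, -2.52, 0.0]
ft_force: [-0.9, -0.2, 0.1]
width: 0.475
finger_force: 0.0
t: 21.58
ee_pos: [0.5296, 0.1323, 0.0978]
tool_rot: [-1.876, -2.52, -0.0]
ft_force: [-1.1, -0.3, -0.1]
width: 0.639
finger_force: 0.0
```

Next I'll lift clear, back off towards the robot and away from the stand, and check the whole scene.

```bash

python3 -m jog '{"travel":[[0,0,8],[0,0,15],[0,0,25],[0,0,35],[0,0,35]],"delta_rot":[[0,0,0],[0,0,0],[0,0,0],[0,0,0],[0,0,0]],"claw":[0.3,0.3,0.3,0.3,0.3]}'
python3 -m jog '{"travel":[[0,0,35],[0,0,35],[-9,-30,20],[-13,-36,0],[0,0,0]],"delta_rot":[[0,0,0],[0,0,0],[0,0,0],[0,0,0],[0,0,0]],"claw":[0.3,0.3,0.3,0.3,0.3]}'
python3 -m jog '{"travel":[[0,0,0],[0,0,0],[0,0,0]],"delta_rot":[[0,0,0],[0,0,0],[0,0,0]],"claw":[0.3,0.3,0.3]}'
python3 - <<'E'
from h import *
w=frame("wrist");t=frame("top");np.savez("w9.npz",**w)
P=cloud(w);m=(P[...,2]>.138)&(np.hypot(P[...,0]-.531,P[...,1]-.132)<.02);print("tool top",m.sum(),P[m].mean(0) if m.any() else 0)
for n in("w1","w2"):
    f=dict(np.load(n+".npz"));Q=cloud(f);m=(Q[...,2]>.138)&(np.hypot(Q[...,0]-.531,Q[...,1]-.132)<.02);print("before",n,m.sum(),Q[m].mean(0))
a=cv2.resize(w["img"][0:250,200:520],None,fx=1.25,fy=1.25,interpolation=2);b=t["img"][130:290,170:450]
b=cv2.resize(b,(400,228));c=np.zeros((a.shape[0]+228,400,3),np.uint8);c[:a.shape[0]]=a;c[a.shape[0]:]=b
cv2.imwrite("pics/fin.png",c[...,::-1]);print(c.shape)
E
```

```text
t: 22.0
ee_pos: [0.5287, 0.1322, 0.2167]
tool_rot: [-1.875, -2.519, 0.002]
ft_force: [1.0, 0.2, -0.4]
width: 0.649
finger_force: 0.0
t: 22.42
ee_pos: [0.5074, 0.0621, 0.3089]
tool_rot: [1.876, 2.513, -0.0]
ft_force: [0.0, 1.1, -0.9]
width: 0.655
finger_force: 0.0
t: 22.67
ee_pos: [0.5075, 0.067, 0.3054]
tool_rot: [-1.875, -2.52, 0.0]
ft_force: [-0.4, 0.6, 0.1]
width: 0.649
finger_force: 0.0
tool top 2889 [0.53571702 0.11657944 0.36635567]
before w1 10792 [0.52153825 0.13075588 0.40415562]
before w2 224 [0.53049513 0.13450363 0.14679746]
(540, 400, 3)
```

View pics/fin.png

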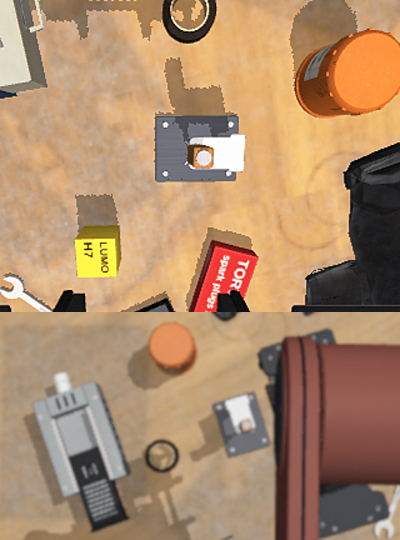

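The tool stands upright in the clip at (204,158), the cassette is out at (105,490), and nothing else has moved. I'll do a last check of the tool's position and then hand in.

```bash
python3 - <<'E'
from h import *
f=dict(np.load("w9.npz"));print(ray(f,363.2-.1,126.4-.1,.15))
P=cloud(f);m=(P[...,2]>.14)&(P[...,2]<.16)&(np.hypot(P[...,0]-.531,P[...,1]-.132)<.02);print(m.sum(),P[m].mean(0))
t0=dict(np.load("w1.npz"));Q=cloud(t0);m=(Q[...,2]>.14)&(Q[...,2]<.16)&(np.hypot(Q[...,0]-.531,Q[...,1]-.132)<.02);print(m.sum(),Q[m].mean(0))
print(ctrl.hand_in())
E
```

```text
[0.53049177 0.13195051 0.15      ]
288 [0.52965804 0.13210568 0.14744166]
264 [0.53029771 0.13268376 0.14728963]
the job is handed in; nothing more can be done
None
```

The job is handed in: the cassette is out to its stop (60 mm by camera, stop felt at about 9 N). The pin tool hangs upright in its clip within 1 mm of where it started, and the final picture shows the bystanders undisturbed, after about 23 s on the robot's clock.

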